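Tamp the coal level in the trough forge

TASK

The coal heaped in the small brick forge has to be packed before lighting: take the tamper out of the tool tray by its wooden grip and press the two lumps that stand proud straight down among the others, until all the coal lies in the trough in one level layer and you have held the tamper on it in a firm, steady press of about 20 N for a second. Do it by feel, without breaking the coal by pressing too hard and touching it only with the tamper, then gently stand the tamper upright back in the tool tray and leave everything else where it lies.

Things in the scene. Friction and masses are not known exactly. Their poses are not given: they have to be found in the camera images.
- hearth: Small trough forge, fixed: firebrick trough 184 mm (x) by 248 mm (y) outside, 84 mm high; inside 124 mm (x) by 188 mm (y), walls 30 mm thick. A blast pipe and green blower run out from its +x side to 310 mm from the centre, up to 125 mm high. Origin: bench level under the middle of the trough; z up.
- hearth_floor (a point): The middle of the trough's inner floor, 20 mm above the bench and 64 mm below the rim; axes as the hearth's.
- tamper_grip (a point): Hand tamper, 0.52 kg, 170 mm tall, upright in a bay of the tray: flat square steel foot 80 x 80 x 8 mm, thin stem, square wooden grip 30 x 30 mm, 86 mm long. This point: middle of the grip on the axis, 127 mm above the foot's underside; x, y square to the sides of foot and grip, z up. A firm press on the coal is 15 to 25 N; above 60 N the coal breaks.
- tray: Grey tool tray, fixed, 140 mm (x) by 240 mm (y), 16 mm high, walls 4 mm; a divider along x at its middle makes two bays, 132 x 114 mm, with middles at y = +59 and -59 mm. Origin: underside of its middle; inner floor 4 mm above it. The tamper stands in one bay, a wire brush lies in the other (either way round).
- wire_brush: Bystander: wire brush with a dark wooden back, 120 x 34 x 32 mm, lying in the other bay of the tray. Origin under its centre. Not to be disturbed.
- hammer: Bystander: hammer, 300 mm long, lying on the bench to the left. Not to be disturbed.
- tongs: Bystander: forge tongs, 300 mm long, lying on the bench to the right. Not to be disturbed.
- flux_tin: Bystander: round tin, 72 mm across, 85 mm high, standing on the bench at the left. Not to be disturbed.
- chisel: Bystander: cold chisel, steel, 130 mm long, lying on the bench beyond the tray. Not to be disturbed.
- lump0_center (a point): Middle of the girth of a big lump of coal, 28 mm above its underside. The lump is loose, 115 g, about 54 mm across, with a small flat top 28 to 34 mm above this point (different from lump to lump). Six of them stand on the trough's floor side by side in two rows of three (rows along the hearth's y, 56 mm apart each way, which corner lump is where varies).
- lump1_center (a point): Middle of the girth of a big lump of coal, 28 mm above its underside. The lump is loose, 115 g, about 54 mm across, with a small flat top 28 to 34 mm above this point (different from lump to lump). Six of them stand on the trough's floor side by side in two rows of three (rows along the hearth's y, 56 mm apart each way, which corner lump is where varies).
- lump2_center (a point): Middle of the girth of a big lump of coal, 28 mm above its underside. The lump is loose, 115 g, about 54 mm across, with a small flat top 28 to 34 mm above this point (different from lump to lump). Six of them stand on the trough's floor side by side in two rows of three (rows along the hearth's y, 56 mm apart each way, which corner lump is where varies).
- lump3_center (a point): Middle of the girth of a big lump of coal, 28 mm above its underside. The lump is loose, 115 g, about 54 mm across, with a small flat top 28 to 34 mm above this point (different from lump to lump). Six of them stand on the trough's floor side by side in two rows of three (rows along the hearth's y, 56 mm apart each way, which corner lump is where varies).
- lump4_center (a point): Middle of the girth of a big lump of coal, 28 mm above its underside. The lump is loose, 115 g, about 54 mm across, with a small flat top 28 to 34 mm above this point (different from lump to lump). Six of them stand on the trough's floor side by side in two rows of three (rows along the hearth's y, 56 mm apart each way, which corner lump is where varies).
- lump5_center (a point): Middle of the girth of a big lump of coal, 28 mm above its underside. The lump is loose, 115 g, about 54 mm across, with a small flat top 28 to 34 mm above this point (different from lump to lump). Six of them stand on the trough's floor side by side in two rows of three (rows along the hearth's y, 56 mm apart each way, which corner lump is where varies).
- proud0_center (a point): Centre of a smaller round lump of coal, about 38 mm across, loose, 35 g. At the start it is perched in the pocket between four big lumps, its top 8 to 14 mm above theirs. Pressed straight down with 5 to 12 N it wedges the big lumps apart and sinks between them until it is flush with their tops; with less it stays up. It slips off if it is dragged sideways.
- proud1_center (a point): Centre of a smaller round lump of coal, about 38 mm across, loose, 35 g. At the start it is perched in the pocket between four big lumps, its top 8 to 14 mm above theirs. Pressed straight down with 5 to 12 N it wedges the big lumps apart and sinks between them until it is flush with their tops; with less it stays up. It slips off if it is dragged sideways.
Things that resemble listed ones, but are neither listed nor needed, are in the scene too. What is shaped like the part that bears lump2_center but pink or turquoise is not meant.

How it is judged:
On the way, in this order (a step that is already met when the one before it is completed fails the run):
1. the tamper is lifted out of the tray, its foot at least 40 mm above the tray's floor (z of tamper_grip in the frame of tray above 0.171 m), for 0.1 s.
2. all eight lumps lie level in the trough while the tamper's foot, in the trough, bears down steadily with 14 to 27 N, for 0.5 s (horizontal distance between each of lump0_center, lump1_center, lump2_center, lump3_center, lump4_center, lump5_center, proud0_center, proud1_center and hearth below 0.096 m and z of each of lump0_center, lump1_center, lump2_center, lump3_center, lump4_center, lump5_center in the frame of hearth_floor below 0.032 m and z of each of proud0_center, proud1_center in the frame of hearth_floor below 0.0465 m and horizontal distance between tamper_grip and hearth below 0.07 m and contact force between tamper_c0 and anything else between 14 and 27 N), for 0.5 s.
At the end, for the whole second after the job is handed in: All coal in the trough in one layer: lump centres under 32 mm (big) and 46.5 mm (small) above its floor, no small one over 4 mm above the tallest. Tamper released, at rest, upright within 0.06 rad on its foot on the tray floor, axis within 35 mm (x) and 85 mm (y) of the tray middle (horizontal distance between each of lump0_center, lump1_center, lump2_center, lump3_center, lump4_center, lump5_center, proud0_center, proud1_center and hearth below 0.096 m and z of each of lump0_center, lump1_center, lump2_center, lump3_center, lump4_center, lump5_center in the frame of hearth_floor below 0.032 m and z of each of proud0_center, proud1_center in the frame of hearth_floor below 0.0465 m and angle between tamper_grip's own z axis and vertical below 0.06 rad and z of tamper_grip in the frame of tray between 0.126 and 0.136 m and x of tamper_grip in the frame of tray between -0.035 and 0.035 m and y of tamper_grip in the frame of tray between -0.085 and 0.085 m and linear speed of each of tamper, proud0, proud1 below 0.02 m/s); the robot touches nothing.
It fails at once if the tamper's foot presses in the trough with more than 60 N (the coal breaks) (horizontal distance between tamper_grip and hearth below 0.12 m and contact force between tamper_c0 and anything else above 60 N).
It fails at once if the tamper is dropped or banged down: its foot strikes anything with more than 120 N (contact force between tamper_c0 and anything else above 120 N).
It fails at once if the gripper's fingers press on the coal (more than 1 N) (contact force between the fingers and lump0 above 1 N or contact force between the fingers and lump1 above 1 N or contact force between the fingers and lump2 above 1 N or contact force between the fingers and lump3 above 1 N or contact force between the fingers and lump4 above 1 N or contact force between the fingers and lump5 above 1 N or contact force between the fingers and proud0 above 1 N or contact force between the fingers and proud1 above 1 N).
It fails at once if the wire brush, hammer, tongs, tin or chisel is moved more than 20 mm (distance of any of wire_brush, hammer, tongs, flux_tin, chisel from where it was at the start of the episode above 0.02 m).
It also fails if it takes over 64 s, if anything falls off the work surface, if the arm or the gripper's body presses on something with over 40 N, if the wrist force passes 120 N, or if a joint passes its speed limit or range.

ROBOT

A 6-joint arm with a two-finger parallel gripper is mounted at the origin on the work surface. World frame = base frame: x ahead of the robot, y to its left, z up, the work surface at z = 0. Lengths are in m, angles in rad, forces in N, time in s.
With the tool pointing down it reaches from about 0.35 to 0.975 m from the base axis. Payload 4.9 kg.
Tool frame: the origin (TCP) lies midway between the tips of the shut fingers; the grasp point (between the pads) lies 19 mm behind it; z points along the fingers, y is the direction in which the jaws open and shut (so a half turn about z gives the same grasp; the last joint's range is limited). The gripper opens to 85 mm and grips with 20 to 120 N. Pads are 22 mm wide; open, the fingers measure 114 mm over their backs; the gripper's body (76 mm by 85 mm) begins 54 mm behind the grasp point. The pads swing forward as they close: fully open they stand 13 mm farther back than shut.
Start: joints at [0.998, 0.053, 1.613, -0, 1.476, -0.119], TCP at [0.274, 0.562, 0.194] pointing down, gripper open.
Joint ranges: [-3.01, 3.01], [-1.01, 2.22], [0.06, 2.58], [-1.02, 4.17], [0.09, 2.62], [-3.14, 3.14]. Speed limits (rad/s): [2.57, 2.57, 3.14, 3.14, 3.14, 3.14].

INTERFACE

Orientations are given as a rotation vector (axis times angle).
In Python, from station import ctrl gives the robot as it stands.
- The arm moves only by the shell command python3 -m jog 'ROWS' [FORCE]. ROWS is JSON, one flat list of numbers, 7 for each row, row after row: the opening, from 0 (shut) to 1 (fully open), then the shift along the tool's x, y, z in m, then the turn, a rotation vector about the tool's x, y, z in degrees. A call has 1 to 10 rows; each row shifts and turns the commanded pose from where the row before left it, along the tool's axes as they then stand; what a row does not reach is not made up. A row lasts 1/8 s, in which the tool goes at most 62.5 mm and 10.7 degrees, less where a joint would pass 70% of its speed; a pose out of reach is approached as far as the arm can. A call with a gripper value outside its range is refused whole. The fingers move at their own pace and stop on an object; FORCE is the grip in N (left out, the last holds). Time passes only in rows, so rows that do not move let the fingers close. It gives the time, the measured TCP pose, the force and the opening at its end, in the units of the state.
- ctrl.get_obs(): the state, without advancing time (a new reading comes with each control period).
- ctrl.get_image(name): name is "scene" or "top" or "wrist"; returns a dict with "image" (384x512x3 uint8, blue, green, red), "camera_matrix" (3x3 intrinsics, pixels), "rvec" (rotation vector, rad) and "tvec" (3), from world to camera coordinates, as OpenCV has them; the wrist camera has in their place "mount" (4x4, takes a point from camera to tool coordinates, whose origin is the TCP and whose axes are the flange's). Camera axes: x right, y down, z forward; pixel columns grow to the right and rows downward; lengths in m; the calibration is good to about 2 mm. A picture is of the moment at which its call begins: read the wrist's pose just before it. There is no depth.
- ctrl.finish_job(): hands the job in, once; it reports no verdict.
Trained networks look in a picture, given as the dict that the camera call returned (one of the last four; its "shot" number tells which), for a name from the list of things; names that differ only in an ending like _2 or _b are one class to them, and where a whole thing is asked for, a point or a joint stands for the part that bears it (a point fixed in the world has none). Each returns a list of dicts, best first, with "p" (0 to 1); they miss things now and then, are a little off and sometimes report something else, mostly with a low value. They report only what shows in the picture. A call takes as long as a camera call. They do not tell look-alikes from the thing itself.
- ctrl.boxes_of(target, picture): "box" ([centre column, centre row, width, height] in pixels, round what is visible of it).
The state is a dict: "t": time; "q": joint angles; "dq": joint speeds; "effort": joint torques, N m; "tool_pos": TCP position; "tool_rot": TCP orientation; "contact_force": force on the tool from outside, world axes, zero at the start; "wrist_torque": the same for the moment, N m; "opening": finger opening in m.
Only numpy, scipy, OpenCV 4.12 (cv2) and the standard library are available. Lean on these libraries where they do the work, as an engineer would, in place of code of your own. Each camera call takes 0.05 s, during which the arm holds its last target. There are 200 camera calls.

## Working session

There is one attempt and no reset: what is moved stays moved. The work goes in short steps, Python scripts to look and compute and a shell command to move; the robot and the scene stay as the last step left them, time stands still between calls to the robot, and variables do not carry over. Pictures are saved under pics/ and viewed, about 8 in all and at most 12, crops included, and the job is handed in when it is done.

```bash
mkdir -p pics; ls; cat > h.py <<'E'
import numpy as np, cv2
from station import ctrl
from scipy.spatial.transform import Rotation as R
def shot(n):
    o=ctrl.get_obs(); p=ctrl.get_image(n)
    if n=="wrist":
        T=np.eye(4);T[:3,:3]=R.from_rotvec(o["tool_rot"]).as_matrix();T[:3,3]=o["tool_pos"]
        C=T@np.array(p["mount"])
    else:
        C=np.eye(4);r=cv2.Rodrigues(np.array(p["rvec"],float))[0];C[:3,:3]=r.T;C[:3,3]=-r.T@np.array(p["tvec"]).ravel()
    p["C"]=C; return p
def at(p,u,v,z):
    d=p["C"][:3,:3]@np.linalg.solve(p["camera_matrix"],[u,v,1.]); c=p["C"][:3,3]
    return (c+d*(z-c[2])/d[2]).round(4)
def pix(p,X):
    q=p["camera_matrix"]@(p["C"][:3,:3].T@(np.array(X)-p["C"][:3,3])); return (q[:2]/q[2]).round(1)
E
python3 - <<'E'
from h import *
o=ctrl.get_obs();print({k:np.round(v,3) for k,v in o.items()})
Z=dict(hearth=.04,tamper_grip=.131,tray=.008,wire_brush=.02,lump0_center=.048,proud0_center=.07,flux_tin=.04,chisel=.01,hammer=.02,tongs=.02)
for n in("top","scene"):
    p=shot(n);cv2.imwrite(f"pics/{n}.png",p["image"])
    for k,z in Z.items():
        for b in ctrl.boxes_of(k,p)[:7]:
            if b["p"]>.2: print(n,k,round(b["p"],2),np.round(b["box"]),at(p,*b["box"][:2],z))
E
```

```text
pics
{'t': np.float64(0.0), 'q': array([ 0.998,  0.053,  1.614, -0.   ,  1.476, -0.119]), 'dq': array([ 0.001,  0.   ,  0.   , -0.   ,  0.001,  0.   ]), 'effort': array([-1.0000e-03, -3.9370e+01, -3.7016e+01, -0.0000e+00,  7.0000e-03,
        0.0000e+00]), 'tool_pos': array([0.274, 0.561, 0.193]), 'tool_rot': array([-7.07e-01, -3.06e+00,  3.00e-03]), 'contact_force': array([ 0.355,  0.903, -0.776]), 'wrist_torque': array([ 0.018,  0.013, -0.023]), 'opening': np.float64(0.086)}
top hearth 0.76 [194. 177. 104. 144.] [0.5822 0.1367 0.04  ]
top hearth 0.67 [ 82. 158.  32.  27.] [0.6445 0.4837 0.04  ]
top tamper_grip 0.69 [427. 234.  36.  95.] [ 0.3993 -0.532   0.131 ]
top tamper_grip 0.68 [306. 202.  28.  26.] [ 0.4939 -0.194   0.131 ]
top tray 0.87 [326. 204.  79.  48.] [ 0.4999 -0.2693  0.008 ]
top tray 0.21 [ 87. 245.  93.  73.] [0.3786 0.47   0.008 ]
top wire_brush 0.57 [343. 203.  16.  35.] [ 0.5016 -0.3187  0.02  ]
top lump0_center 0.78 [214. 198.  15.  17.] [0.5171 0.0749 0.048 ]
top proud0_center 0.26 [214. 198.  14.  20.] [0.5127 0.0737 0.07  ]
top flux_tin 0.77 [ 83. 157.  28. 
[... 515 characters left out ...]
.  31.] [ 0.4963 -0.3273  0.02  ]
scene wire_brush 0.65 [287. 192.  11.  10.] [0.452  0.1259 0.02  ]
scene lump0_center 0.49 [200. 253.  12.  34.] [ 0.6927 -0.2245  0.048 ]
scene proud0_center 0.56 [286. 194.   8.  17.] [0.4942 0.1117 0.07  ]
scene proud0_center 0.33 [204. 206.  21.  35.] [ 0.5102 -0.2002  0.07  ]
scene flux_tin 0.62 [391. 223.  27.  17.] [0.6534 0.4795 0.04  ]
scene chisel 0.45 [200. 255.  11.  33.] [ 0.6817 -0.2295  0.01  ]
scene chisel 0.41 [292. 222.  74. 107.] [0.5842 0.1254 0.01  ]
scene hammer 0.88 [365. 173.  70.  40.] [0.3954 0.4675 0.02  ]
scene hammer 0.21 [293. 223.  72. 107.] [0.5943 0.124  0.02  ]
scene tongs 0.65 [114. 208.  11.  50.] [ 0.4441 -0.5498  0.02  ]
```

```bash
python3 - <<'E'
import cv2
a=cv2.imread("pics/top.png")[90:300,130:400];b=cv2.imread("pics/scene.png")[150:290,150:350]
a=cv2.resize(a,None,fx=1.95,fy=1.95,interpolation=2);b=cv2.resize(b,(270,189),interpolation=2)
a=cv2.resize(cv2.imread("pics/top.png")[90:300,130:400],(771,600),interpolation=2)
cv2.imwrite("pics/topc.png",a)
E
```

```text
(no output)
```

View pics/topc.png

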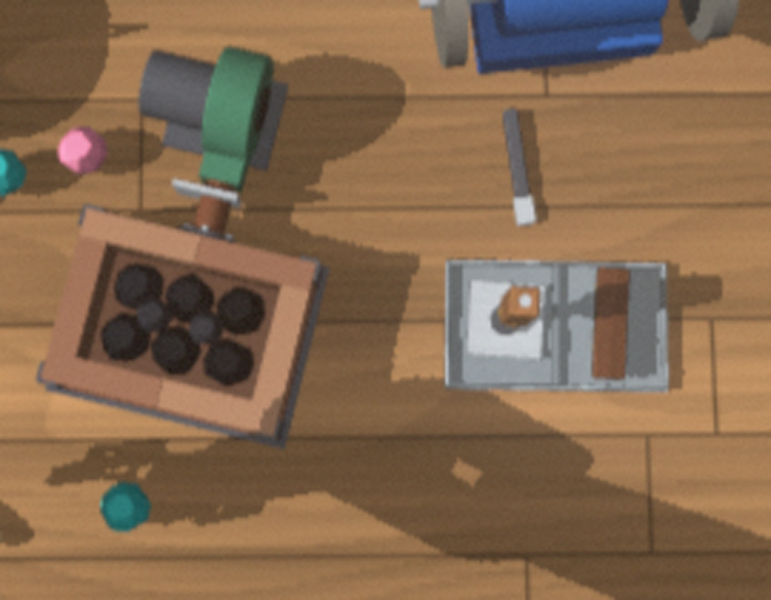

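View pics/scene.png

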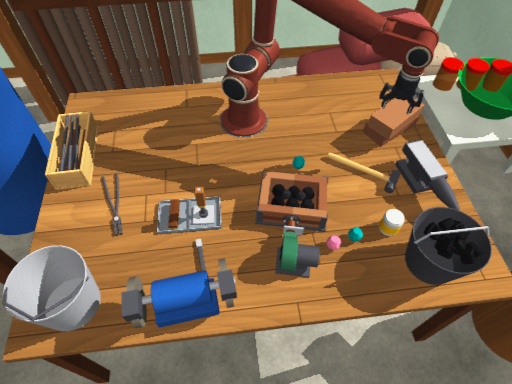

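The tamper, with its grip at crop (522,303), stands in the tray's +y bay and nothing else looks like it. The brush lies in the other bay. The trough holds six big black lumps, with small ones at crop (150,317) and (203,328). The pink and turquoise lumps outside it at crop (82,150), (5,172) and (124,505) are decoys. I'll move over the tamper next.

```bash
python3 -m jog '[1,0,0,-0.06,0,0,0, 1,0,0,-0.06,0,0,0, 1,-0.0385,-0.042,0,0,0,0, 1,-0.0385,-0.042,0,0,0,0, 1,-0.0385,-0.042,0,0,0,0, 1,-0.0385,-0.042,0,0,0,0, 1,-0.0385,-0.042,0,0,0,0, 1,-0.0385,-0.042,0,0,0,0, 1,-0.0385,-0.042,0,0,0,0, 1,-0.0385,-0.042,0,0,0,0]'
python3 -m jog '[1,-0.0385,-0.042,0,0,0,0, 1,-0.0385,-0.042,0,0,0,0, 1,-0.0385,-0.042,0,0,0,0, 1,-0.0385,-0.042,0,0,0,0, 1,-0.0385,-0.042,0,0,0,0, 1,-0.0385,-0.042,0,0,0,0, 1,0,0,0,0,0,-9, 1,0,0,0,0,0,-9, 1,0,0,0,0,0,-8, 1,0,0,0,0,0,0]'
cat >> h.py <<'E'
def go(xyz,yaw):  # delta in tool axes (current measured), yaw deg of tool y
    o=ctrl.get_obs(); M=R.from_rotvec(o["tool_rot"]).as_matrix()
    y0=np.degrees(np.arctan2(M[1,1],M[0,1])); d=(y0-yaw+90)%180-90
    print("pos",o["tool_pos"].round(4),"yaw",y0.round(2),"tilt",np.degrees(np.arccos(-M[2,2])).round(2),"F",np.round(o["contact_force"],1),"t",round(o["t"],2))
    print("shift now",(M.T@(np.array(xyz)-o["tool_pos"])).round(4),"turn z",round(d,2))
E
python3 - <<'E'
from h import *
go([.5,-.2,.31],90)
p=shot("wrist");cv2.imwrite("pics/w1.png",p["image"])
for b in ctrl.boxes_of("tamper_grip",p)[:3]: print(round(b["p"],2),np.round(b["box"]),at(p,*b["box"][:2],.174))
print(pix(p,[.4939,-.2,.174]),p["C"].round(3))
E
```

```text
t: 2.35
tool_pos: [0.4037, 0.123, 0.3142]
tool_rot: [0.706, 3.06, 0.001]
contact_force: [0.6, -0.2, 1.0]
opening: 0.0856
t: 3.6
tool_pos: [0.5006, -0.2031, 0.3139]
tool_rot: [0.003, 3.142, -0.0]
contact_force: [-0.1, 0.1, -0.2]
opening: 0.0858
pos [ 0.5006 -0.2031  0.3139] yaw 89.9 tilt 0.0 F [-0.1  0.1 -0.2] t 3.6
shift now [0.0006 0.0031 0.0039] turn z -0.1
0.68 [250. 165.  48.  57.] [ 0.4902 -0.2049  0.174 ]
[254.  168.1] [[ 0.     0.956  0.294  0.426]
 [ 1.    -0.001  0.    -0.202]
 [ 0.     0.294 -0.956  0.493]
 [ 0.     0.     0.     1.   ]]
```

View pics/w1.png

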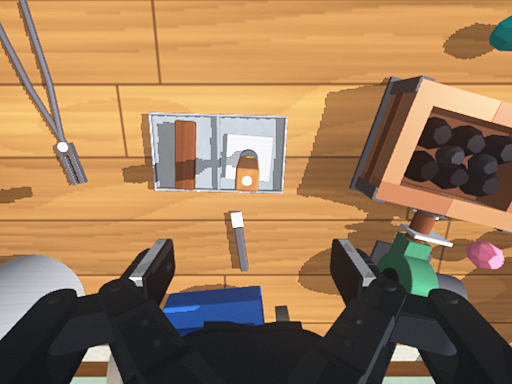

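The wrist view shows the grip, top face near (247,181), beside the brush at (185,153). The trough is at right. I'll make one close crop to confirm the grip and its turn.

```bash
python3 - <<'E'
import cv2
a=cv2.imread("pics/w1.png")[105:200,145:290]
cv2.imwrite("pics/w1c.png",cv2.resize(a,None,fx=5.5,fy=5.5,interpolation=2))
E
```

```text
(no output)
```

View pics/w1c.png

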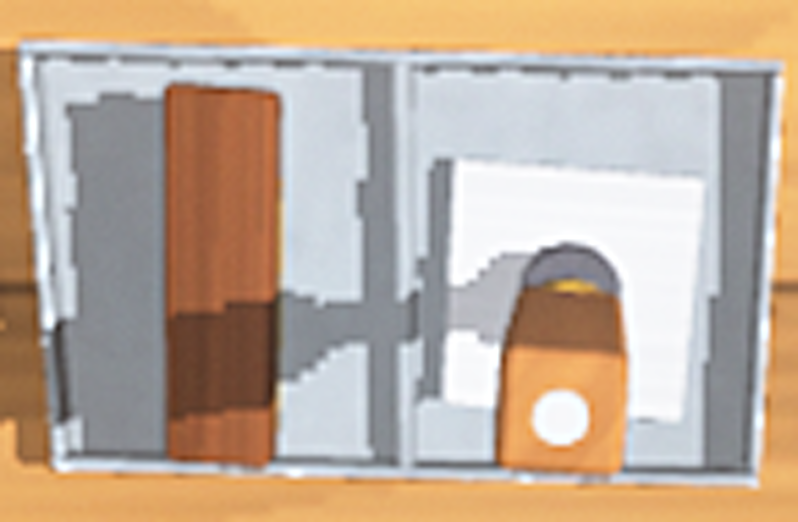

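```bash
python3 - <<'E'
from h import *
p=shot("wrist");t=shot("top")
def f(pts,z,s,ox,oy,q,n):
    A=np.array([at(q,ox+u/s,oy+v/s,z)[:2] for u,v in pts]);e=A-np.roll(A,-1,0)
    print(n,A.mean(0).round(4),"sides",np.hypot(*e.T).round(3),"yaw",(np.degrees(np.arctan2(e[:,1],e[:,0]))%90).round(1))
f([(450,160),(703,180),(683,420),(445,400)],.012,5.5,145,105,p,"foot")
f([(508,345),(627,352),(622,470),(498,465)],.174,5.5,145,105,p,"grip")
print(at(p,145+560/5.5,105+417/5.5,.174))
f([(22,45),(782,65),(757,483),(57,470)],.016,5.5,145,105,p,"tray")
s=771/270
f([(84,207),(322,262),(279,434),(48,370)],.084,s,130,90,t,"hearth")
f([(108,245),(279,287),(250,398),(80,357)],.084,s,130,90,t,"hearth in")
for u,v in [(150,317),(203,328)]: print("proud",at(t,130+u/s,90+v/s,.085))
E
```

```text
foot [ 0.51   -0.2084] sides [0.082 0.08  0.081 0.079] yaw [85.5 86.4 85.  87.1]
grip [ 0.508  -0.2079] sides [0.026 0.027 0.028 0.028] yaw [86.5 88.1 87.6 84.2]
[ 0.5099 -0.2087  0.174 ]
tray [ 0.5033 -0.2621] sides [0.237 0.137 0.238 0.138] yaw [88.5 88.6 88.8 88.4]
hearth [0.5033 0.1318] sides [0.256 0.183 0.247 0.174] yaw [76.3 75.7 74.1 78.6]
hearth in [0.4992 0.1358] sides [0.184 0.118 0.181 0.12 ] yaw [75.6 75.3 76.  76.9]
proud [0.504  0.1658 0.085 ]
proud [0.4921 0.111  0.085 ]
```

```bash
python3 -m jog '[1,-0.0095,-0.0055,0.04,0,0,0, 1,0,0,0.03,0,0,4, 1,0,0,0.03,0,0,0, 1,0,0,0.03,0,0,0, 1,0,0,0.03,0,0,0, 1,0,0,0.03,0,0,0, 1,0,0,0.002,0,0,0, 1,0,0,0,0,0,0]' 
python3 - <<'E'
from h import *
go([.51,-.2085,.122],86)
E
python3 -m jog '[0,0,0,0,0,0,0, 0,0,0,0,0,0,0, 0,0,0,0,0,0,0, 0,0,0,0,0,0,0, 0,0,0,0,0,0,0, 0,0,0,0,0,0,0]' 100
```

```text
t: 4.8
tool_pos: [0.5107, -0.2088, 0.123]
tool_rot: [0.11, 3.139, -0.001]
contact_force: [-0.6, -0.0, -0.0]
opening: 0.0858
pos [ 0.5107 -0.2088  0.123 ] yaw 85.98 tilt 0.07 F [-0.6 -0.  -0. ] t 4.8
shift now [0.0007 0.0002 0.001 ] turn z -0.02
t: 5.55
tool_pos: [0.5108, -0.2093, 0.1231]
tool_rot: [0.11, 3.138, -0.003]
contact_force: [-1.2, -2.7, 5.2]
opening: 0.0276
```

```bash
python3 -m jog '[0,0,0,-0.005,0,0,0, 0,0,0,-0.015,0,0,0, 0,0,0,-0.03,0,0,0, 0,0,0,-0.04,0,0,0, 0,0,0,-0.04,0,0,0, 0,0,0,-0.04,0,0,0, 0,0,0,-0.01,0,0,0, 0,0,0,0,0,0,0]'
python3 - <<'E'
from h import *
go([.50,.134,.25],75.8)
p=shot("wrist");cv2.imwrite("pics/w2.png",p["image"])
E
```

```text
t: 6.55
tool_pos: [0.51, -0.2083, 0.3014]
tool_rot: [-0.109, -3.139, -0.001]
contact_force: [-0.2, 0.0, -5.0]
opening: 0.0275
pos [ 0.51   -0.2083  0.3014] yaw 86.0 tilt 0.03 F [-0.2  0.  -5. ] t 6.55
shift now [0.0339 0.3408 0.0515] turn z 10.2
```

View pics/w2.png

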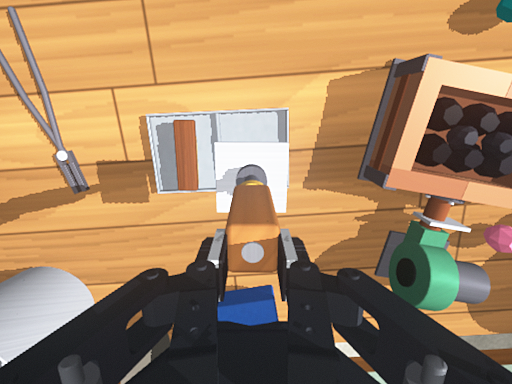

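The tamper is held square and hangs upright (5 N). The trough is still partly out of view at right, so I'll move closer, turning to the hearth's yaw.

```bash
python3 -m jog '[0,0,0.03,0,0,0,0, 0,0.01,0.05,0,0,0,0, 0,0.01,0.05,0,0,0,0, 0,0.01,0.04,0,0,0,0, 0,0,0,0,0,0,5, 0,0,0,0,0,0,5.2, 0,0,0,0,0,0,0]'
python3 - <<'E'
from h import *
go([.50,.134,.25],75.8)
p=shot("wrist");cv2.imwrite("pics/w3.png",p["image"])
for x in ([.504,.166,.085],[.492,.111,.085]): print(pix(p,x))
for b in ctrl.boxes_of("proud0_center",p)+ctrl.boxes_of("lump0_center",p): print(round(b["p"],2),np.round(b["box"]),at(p,*b["box"][:2],.075))
a=p["image"][30:210,240:480]
cv2.imwrite("pics/w3c.png",cv2.resize(a,None,fx=10/3,fy=10/3,interpolation=2))
E
```

```text
t: 7.48
tool_pos: [0.491, -0.0364, 0.2991]
tool_rot: [-0.386, -3.113, -0.001]
contact_force: [0.2, 0.2, -5.4]
opening: 0.0274
pos [ 0.491  -0.0364  0.2991] yaw 75.88 tilt 0.26 F [ 0.2  0.2 -5.4] t 7.47
shift now [0.0327 0.1675 0.0493] turn z 0.08
[388.9 138.1]
[350.  139.3]
0.64 [349. 142.  26.  27.] [0.4972 0.1128 0.075 ]
0.92 [323. 159.  38.  37.] [0.5127 0.0701 0.075 ]
```

View pics/w3c.png

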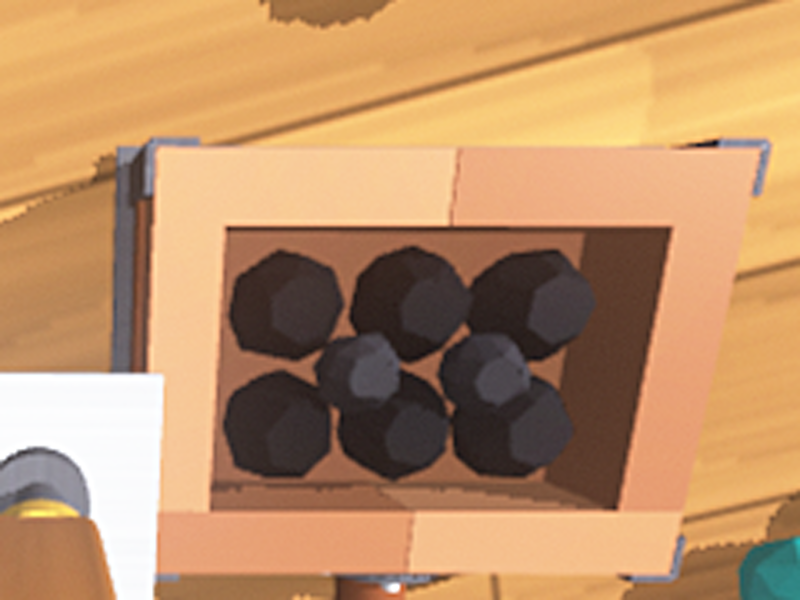

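```bash
cat >> h.py <<'E'
E
python3 - <<'E'
from h import *
p=shot("wrist");s=10/3
g=lambda u,v,z:at(p,240+u/s,30+v/s,z)
for z,L in((.084,[(225,228),(672,228),(617,508),(210,510)]),(.084,[(155,148),(760,150),(680,572),(158,570)])):
    A=np.array([g(u,v,z)[:2] for u,v in L]);e=A-np.roll(A,-1,0)
    H=A.mean(0);print("rim",H.round(4),np.hypot(*e.T).round(3),(np.degrees(np.arctan2(e[:,1],e[:,0]))%90).round(1))
H=np.array([.501,.134]);a=np.radians(75.8);Y=np.array([np.cos(a),np.sin(a)]);X=np.array([Y[1],-Y[0]])
for n,z,L in(("proud",.075,[(358,372),(485,370)]),("big",.050,[(288,305),(410,303),(531,305),(278,425),(393,425),(512,428)])):
    for u,v in L: w=g(u,v,z)[:2];print(n,w,"in hearth",((w-H)@X).round(4),((w-H)@Y).round(4))
E
```

```text
rim [0.505  0.1377] [0.188 0.122 0.187 0.123] [75.9 75.8 76.2 76.1]
rim [0.5055 0.1406] [0.248 0.183 0.246 0.183] [75.8 77.6 75.7 78.5]
proud [0.4977 0.1099] in hearth 0.0027 -0.0242
proud [0.5107 0.1654] in hearth 0.0017 0.0328
big [0.4638 0.0905] in hearth -0.0254 -0.0513
big [0.4767 0.1459] in hearth -0.0265 0.0056
big [0.4914 0.2006] in hearth -0.0256 0.0622
big [0.5184 0.0765] in hearth 0.031 -0.0515
big [0.532  0.1307] in hearth 0.0309 0.0044
big [0.5475 0.1866] in hearth 0.0322 0.0624
```

```bash
python3 -m jog '[0,0.006,0.028,0,0,0,0, 0,0.0075,0.04,0,0,0,0, 0,0.0075,0.04,0,0,0,0, 0,0.0075,0.0355,0,0,0,0, 0,0,0,0.03,0,0,0, 0,0,0,0.03,0,0,0, 0,0,0,0.014,0,0,0, 0,0,0,0,0,0,0]'
python3 - <<'E'
from h import *
go([.498,.110,.21],75.8)
E
```

```text
t: 8.68
tool_pos: [0.499, 0.109, 0.2267]
tool_rot: [-0.388, -3.115, 0.001]
contact_force: [0.1, 0.2, -4.3]
opening: 0.0271
pos [0.499  0.109  0.2267] yaw 75.79 tilt 0.15 F [ 0.1  0.2 -4.3] t 8.68
shift now [0.0011 0.0007 0.0167] turn z -0.01
```

```bash
python3 -m jog '[0,0.001,0.001,0.004,0,0,0, 0,0,0,0.003,0,0,0, 0,0,0,0.002,0,0,0, 0,0,0,0.002,0,0,0]'
python3 -m jog '[0,0,0,0.002,0,0,0, 0,0,0,0,0,0,0]'
python3 -m jog '[0,0,0,0.001,0,0,0, 0,0,0,0,0,0,0]'
python3 -m jog '[0,0,0,0.001,0,0,0, 0,0,0,0,0,0,0]'
```

```text
t: 9.18
tool_pos: [0.4991, 0.1104, 0.2171]
tool_rot: [0.388, 3.117, 0.0]
contact_force: [-0.3, -0.1, -5.5]
opening: 0.0274
t: 9.43
tool_pos: [0.4988, 0.1104, 0.2146]
tool_rot: [-0.388, -3.117, 0.0]
contact_force: [-0.7, 0.2, -4.9]
opening: 0.0273
t: 9.68
tool_pos: [0.4989, 0.1104, 0.2138]
tool_rot: [-0.388, -3.117, 0.0]
contact_force: [1.3, 0.6, -5.0]
opening: 0.0275
t: 9.93
tool_pos: [0.4989, 0.1104, 0.2128]
tool_rot: [-0.388, -3.117, 0.0]
contact_force: [-0.3, 0.3, -4.6]
opening: 0.0274
```

```bash
for i in 1; do python3 -m jog '[0,0,0,0.001,0,0,0, 0,0,0,0,0,0,0]'
python3 -m jog '[0,0,0,0.001,0,0,0, 0,0,0,0,0,0,0]'
python3 -m jog '[0,0,0,0.001,0,0,0, 0,0,0,0,0,0,0]'; done | grep -E "pos|force"
```

```text
tool_pos: [0.4989, 0.1104, 0.2118]
contact_force: [-0.6, 0.3, -4.7]
tool_pos: [0.4989, 0.1104, 0.2108]
contact_force: [-0.3, 0.5, -5.2]
tool_pos: [0.4989, 0.1104, 0.2098]
contact_force: [-0.1, 0.5, -4.8]
```

```bash
(python3 -m jog '[0,0,0,0.001,0,0,0, 0,0,0,0,0,0,0]'
python3 -m jog '[0,0,0,0.001,0,0,0, 0,0,0,0,0,0,0]'
python3 -m jog '[0,0,0,0.001,0,0,0, 0,0,0,0,0,0,0]'
python3 -m jog '[0,0,0,0.001,0,0,0, 0,0,0,0,0,0,0]') | grep -E "pos|force"
```

```text
tool_pos: [0.4989, 0.1105, 0.2089]
contact_force: [-0.6, 0.8, -4.7]
tool_pos: [0.4992, 0.1105, 0.2084]
contact_force: [0.3, 0.8, -2.8]
tool_pos: [0.4991, 0.1104, 0.2071]
contact_force: [0.3, 0.8, -1.8]
tool_pos: [0.4989, 0.1104, 0.2057]
contact_force: [-0.4, -1.1, -2.5]
```

```bash
(python3 -m jog '[0,0,0,0.001,0,0,0, 0,0,0,0,0,0,0]'
python3 -m jog '[0,0,0,0.001,0,0,0, 0,0,0,0,0,0,0]'
python3 -m jog '[0,0,0,0.001,0,0,0, 0,0,0,0,0,0,0]') | grep -E "pos|force"
```

```text
tool_pos: [0.4988, 0.1104, 0.2046]
contact_force: [0.3, -0.7, -2.4]
tool_pos: [0.4989, 0.1104, 0.2037]
contact_force: [0.5, -1.0, -3.7]
tool_pos: [0.4989, 0.1104, 0.2027]
contact_force: [-0.6, 0.1, -4.1]
```

```bash
python3 - <<'E'
from h import *
go([.498,.110,.2],75.8)
p=shot("wrist");q=shot("scene")
a=p["image"][60:300,130:450];b=cv2.resize(q["image"][165:235,250:340],(411,320),interpolation=2)
a=cv2.resize(a,(427,320));cv2.imwrite("pics/w4.png",np.hstack([a[:,:385],b]))
E
```

```text
pos [0.4989 0.1104 0.2027] yaw 75.8 tilt 0.01 F [-0.6  0.1 -4.1] t 12.43
shift now [ 0.0007 -0.0006  0.0027] turn z -0.0
```

View pics/w4.png

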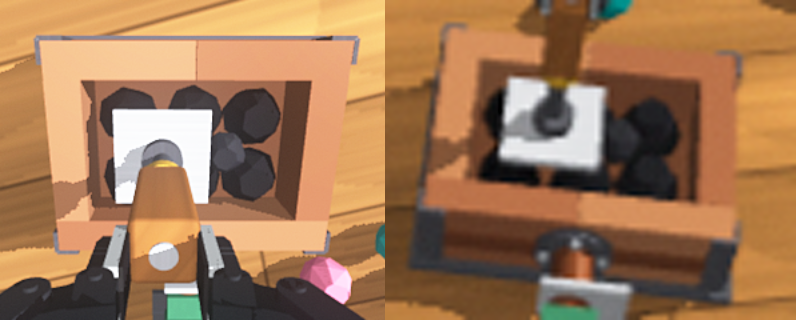

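The foot lies squarely over the first small lump, and the second is visible beside it at (230,150). I'll go on down.

```bash
(python3 -m jog '[0,0,0,0.001,0,0,0, 0,0,0,0,0,0,0]'
python3 -m jog '[0,0,0,0.001,0,0,0, 0,0,0,0,0,0,0]'
python3 -m jog '[0,0,0,0.001,0,0,0, 0,0,0,0,0,0,0]') | grep -E "pos|force"
```

```text
tool_pos: [0.4988, 0.1105, 0.2018]
contact_force: [-0.3, -0.2, -3.1]
tool_pos: [0.4989, 0.1104, 0.2008]
contact_force: [0.9, -1.0, -3.3]
tool_pos: [0.4992, 0.1105, 0.2007]
contact_force: [-1.9, 0.1, 0.9]
```

```bash
(python3 -m jog '[0,0,0,0.001,0,0,0, 0,0,0,0,0,0,0]'
python3 -m jog '[0,0,0,0.001,0,0,0, 0,0,0,0,0,0,0]') | grep -E "pos|force|rot"
```

```text
tool_pos: [0.4996, 0.1106, 0.2007]
tool_rot: [0.388, 3.115, 0.001]
contact_force: [-1.6, -0.3, 4.9]
tool_pos: [0.4999, 0.1107, 0.2006]
tool_rot: [0.388, 3.114, 0.001]
contact_force: [-2.9, 0.8, 8.2]
```

```bash
python3 -m jog '[0,0,0,-0.004,0,0,0, 0,0,0,-0.008,0,0,0, 0,0,0,-0.015,0,0,0, 0,0,0,0,0,0,0]'
python3 - <<'E'
from h import *
go([.511,.165,.222],75.8)
p=shot("wrist");cv2.imwrite("pics/w5.png",cv2.resize(p["image"][60:300,130:450],None,fx=2,fy=2))
for b in ctrl.boxes_of("proud0_center",p): print(round(b["p"],2),np.round(b["box"]),at(p,*b["box"][:2],.075))
E
```

```text
t: 14.28
tool_pos: [0.5001, 0.1106, 0.2269]
tool_rot: [0.388, 3.114, 0.001]
contact_force: [0.8, 0.3, -3.6]
opening: 0.0275
pos [0.5001 0.1106 0.2269] yaw 75.8 tilt 0.21 F [ 0.8  0.3 -3.6] t 14.28
shift now [0.0028 0.0554 0.0049] turn z -0.0
```

View pics/w5.png

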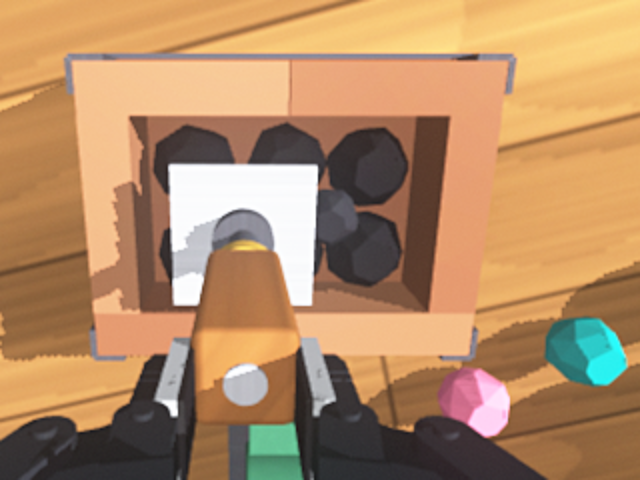

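Proud B still stands at view pixel (333,215). I'll measure it again, since the press may have shifted it.

```bash
python3 - <<'E'
from h import *
p=shot("wrist");w=at(p,130+333/2,60+215/2,.074);print(w);go([w[0],w[1],.222],75.8)
E
```

```text
[0.5078 0.1669 0.074 ]
pos [0.4988 0.1105 0.2247] yaw 75.8 tilt 0.02 F [ 0.3  0.5 -4.9] t 14.43
shift now [0.0051 0.0569 0.0027] turn z 0.0
```

```bash
(python3 -m jog '[0,0.001,0.016,0,0,0,0, 0,0.002,0.025,0,0,0,0, 0,0.001,0.015,0,0,0,0, 0,0,0,0,0,0,0, 0,0,0,0.004,0,0,0, 0,0,0,0.003,0,0,0, 0,0,0,0.003,0,0,0, 0,0,0,0.002,0,0,0, 0,0,0,0,0,0,0]'
python3 -m jog '[0,0,0,0.001,0,0,0, 0,0,0,0,0,0,0]'
python3 -m jog '[0,0,0,0.001,0,0,0, 0,0,0,0,0,0,0]'
python3 -m jog '[0,0,0,0.001,0,0,0, 0,0,0,0,0,0,0]'
python3 -m jog '[0,0,0,0.001,0,0,0, 0,0,0,0,0,0,0]') | grep -E "pos|force"
```

```text
tool_pos: [0.5087, 0.1655, 0.2127]
contact_force: [-0.0, 0.5, -4.4]
tool_pos: [0.5088, 0.1658, 0.212]
contact_force: [-0.5, 0.1, -4.2]
tool_pos: [0.5087, 0.1657, 0.2108]
contact_force: [0.1, -0.2, -4.2]
tool_pos: [0.5087, 0.1657, 0.2098]
contact_force: [-0.2, -0.8, -4.8]
tool_pos: [0.5088, 0.1657, 0.209]
contact_force: [0.8, -0.4, -4.7]
```

```bash
(python3 -m jog '[0,0,0,0.001,0,0,0, 0,0,0,0,0,0,0]'
python3 -m jog '[0,0,0,0.001,0,0,0, 0,0,0,0,0,0,0]'
python3 -m jog '[0,0,0,0.001,0,0,0, 0,0,0,0,0,0,0]'
python3 -m jog '[0,0,0,0.001,0,0,0, 0,0,0,0,0,0,0]'
python3 -m jog '[0,0,0,0.001,0,0,0, 0,0,0,0,0,0,0]') | grep -E "pos|force"
```

```text
tool_pos: [0.5091, 0.1658, 0.2084]
contact_force: [0.0, -0.5, -2.3]
tool_pos: [0.5089, 0.1657, 0.207]
contact_force: [0.8, -0.2, -2.7]
tool_pos: [0.5087, 0.1657, 0.2056]
contact_force: [-0.2, -0.7, -2.7]
tool_pos: [0.5087, 0.1657, 0.2046]
contact_force: [0.1, 0.5, -3.4]
tool_pos: [0.5087, 0.1657, 0.2037]
contact_force: [0.8, -0.2, -3.2]
```

```bash
(python3 -m jog '[0,0,0,0.001,0,0,0, 0,0,0,0,0,0,0]'
python3 -m jog '[0,0,0,0.001,0,0,0, 0,0,0,0,0,0,0]'
python3 -m jog '[0,0,0,0.001,0,0,0, 0,0,0,0,0,0,0]'
python3 -m jog '[0,0,0,0.001,0,0,0, 0,0,0,0,0,0,0]'
python3 -m jog '[0,0,0,0.001,0,0,0, 0,0,0,0,0,0,0]') | grep -E "pos|force"
```

```text
tool_pos: [0.5087, 0.1657, 0.2027]
contact_force: [1.2, -1.0, -4.2]
tool_pos: [0.5087, 0.1657, 0.2017]
contact_force: [0.1, 0.4, -3.3]
tool_pos: [0.5087, 0.1657, 0.2007]
contact_force: [0.5, -0.1, -3.4]
tool_pos: [0.5087, 0.1657, 0.1997]
contact_force: [-0.0, -0.1, -4.3]
tool_pos: [0.5087, 0.1658, 0.1987]
contact_force: [-0.3, 0.5, -4.1]
```

```bash
(python3 -m jog '[0,0,0,0.001,0,0,0, 0,0,0,0,0,0,0]'
python3 -m jog '[0,0,0,0.001,0,0,0, 0,0,0,0,0,0,0]'
python3 -m jog '[0,0,0,0.001,0,0,0, 0,0,0,0,0,0,0]') | grep -E "pos|force"
```

```text
tool_pos: [0.5089, 0.1658, 0.198]
contact_force: [-0.4, 0.0, -2.6]
tool_pos: [0.5093, 0.1657, 0.198]
contact_force: [0.1, -0.2, 2.0]
tool_pos: [0.5098, 0.1657, 0.1978]
contact_force: [0.6, -1.9, 5.3]
```

```bash
(python3 -m jog '[0,0,0,0.001,0,0,0, 0,0,0,0,0,0,0]'
python3 -m jog '[0,0,0,0.001,0,0,0, 0,0,0,0,0,0,0]'
python3 -m jog '[0,0,0,0.0008,0,0,0, 0,0,0,0,0,0,0]') | grep -E "pos|force|rot"
```

```text
tool_pos: [0.5102, 0.1656, 0.1978]
tool_rot: [0.388, 3.113, 0.001]
contact_force: [-1.5, -1.9, 8.0]
tool_pos: [0.5106, 0.1656, 0.1977]
tool_rot: [0.388, 3.112, 0.001]
contact_force: [-0.4, -1.7, 10.8]
tool_pos: [0.511, 0.1655, 0.1977]
tool_rot: [0.388, 3.111, 0.001]
contact_force: [-1.1, -2.4, 12.1]
```

```bash
(python3 -m jog '[0,0,0,0.001,0,0,0, 0,0,0,0,0,0,0]'; python3 -m jog '[0,0,0,0,0,0,0, 0,0,0,0,0,0,0, 0,0,0,0,0,0,0, 0,0,0,0,0,0,0]'; python3 -m jog '[0,0,0,0,0,0,0, 0,0,0,0,0,0,0, 0,0,0,0,0,0,0, 0,0,0,0,0,0,0, 0,0,0,0,0,0,0, 0,0,0,0,0,0,0]' ) | grep -E "^t:|pos|force"
```

```text
t: 20.8
tool_pos: [0.5114, 0.1655, 0.1976]
contact_force: [-0.3, -3.0, 16.1]
t: 21.3
tool_pos: [0.5114, 0.1655, 0.1976]
contact_force: [-0.9, -3.2, 15.0]
t: 22.05
tool_pos: [0.5114, 0.1655, 0.1976]
contact_force: [-0.9, -3.1, 15.1]
```

```bash
python3 -m jog '[0,0,0,-0.005,0,0,0, 0,0,0,-0.008,0,0,0, 0,0,0,-0.03,0,0,0, 0,0,0,-0.04,0,0,0, 0,0,0,-0.02,0,0,0, 0,0,0,0,0,0,0]'
python3 -m jog '[0,-0.004,-0.03,0,0,0,0, 0,-0.008,-0.05,0,0,0,0, 0,-0.008,-0.05,0,0,0,0, 0,-0.008,-0.05,0,0,0,0, 0,-0.005,-0.03,0,0,0,0, 0,0,0,0,0,0,0]'
python3 - <<'E'
from h import *
go([.51,-.206,.30],86)
p=shot("wrist");o=ctrl.get_obs()["tool_pos"]
u,v=pix(p,[.505,.138,.08]);print(u,v);u=int(min(max(u,110),402));v=int(max(v,80))
cv2.imwrite("pics/w6.png",cv2.resize(p["image"][v-80:v+90,u-110:u+110],None,fx=3.4,fy=3.4,interpolation=2));print(u-110,v-80)
E
```

```text
t: 22.8
tool_pos: [0.5095, 0.1659, 0.2961]
tool_rot: [0.388, 3.115, 0.001]
contact_force: [-0.1, -0.5, -4.3]
opening: 0.0276
t: 23.55
tool_pos: [0.4881, -0.0476, 0.2921]
tool_rot: [-0.393, -3.112, -0.0]
contact_force: [-0.8, 0.9, -4.5]
opening: 0.0277
pos [ 0.4881 -0.0476  0.2921] yaw 75.59 tilt 0.26 F [-0.8  0.9 -4.5] t 23.55
shift now [-0.0606 -0.148  -0.0081] turn z -10.41
378.2 143.1
268 63
```

View pics/w6.png

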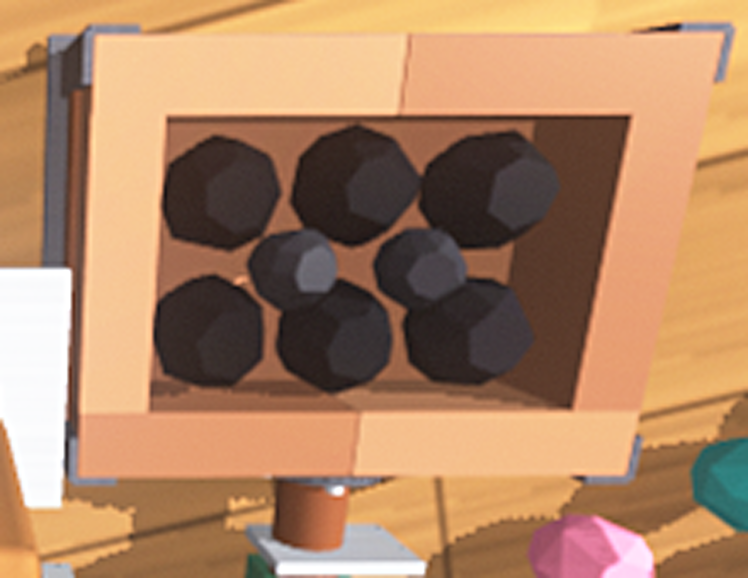

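Both small lumps now sit in widened pockets, A at (293,270) and B at (420,269), with the big ones spread apart. By parallax A may have been nudged up by the second press. There is time, so I'll check by feel with one press over both.

```bash
python3 - <<'E'
from h import *
p=shot("wrist")
A,B=[at(p,268+u/3.4,63+v/3.4,.064) for u,v in((293,270),(420,269))];m=(A+B)/2;print(A,B,m);go([m[0],m[1],.215],75.8)
E
```

```text
[0.4988 0.1114 0.064 ] [0.5122 0.1662 0.064 ] [0.5055 0.1388 0.064 ]
pos [ 0.4885 -0.0457  0.2929] yaw 75.76 tilt 0.21 F [-0.2  0.8 -4.9] t 23.65
shift now [0.0286 0.183  0.0781] turn z -0.04
```

```bash
python3 -m jog '[0,0.004,0.028,0,0,0,0, 0,0.008,0.05,0,0,0,0, 0,0.008,0.05,0,0,0,0, 0,0.006,0.04,0,0,0,0, 0,0.002,0.015,0,0,0,0, 0,0,0,0.03,0,0,0, 0,0,0,0.03,0,0,0, 0,0,0,0.014,0,0,0, 0,0,0,0.004,0,0,0, 0,0,0,0,0,0,0]' | grep -E "^t:|pos|force"
(python3 -m jog '[0,0,0,0.002,0,0,0, 0,0,0,0,0,0,0]'
python3 -m jog '[0,0,0,0.002,0,0,0, 0,0,0,0,0,0,0]'
python3 -m jog '[0,0,0,0.001,0,0,0, 0,0,0,0,0,0,0]'
python3 -m jog '[0,0,0,0.001,0,0,0, 0,0,0,0,0,0,0]') | grep -E "pos|force"
```

```text
t: 24.9
tool_pos: [0.5075, 0.1383, 0.218]
contact_force: [-0.8, 0.1, -4.3]
tool_pos: [0.5074, 0.1383, 0.2159]
contact_force: [0.2, -0.6, -4.2]
tool_pos: [0.5069, 0.1383, 0.213]
contact_force: [0.3, -0.1, -5.2]
tool_pos: [0.5069, 0.1383, 0.212]
contact_force: [-0.0, 0.3, -4.5]
tool_pos: [0.507, 0.1383, 0.211]
contact_force: [-0.7, -0.1, -5.1]
```

```bash
(python3 -m jog '[0,0,0,0.002,0,0,0, 0,0,0,0,0,0,0]'
python3 -m jog '[0,0,0,0.002,0,0,0, 0,0,0,0,0,0,0]'
python3 -m jog '[0,0,0,0.002,0,0,0, 0,0,0,0,0,0,0]'
python3 -m jog '[0,0,0,0.001,0,0,0, 0,0,0,0,0,0,0]'
python3 -m jog '[0,0,0,0.001,0,0,0, 0,0,0,0,0,0,0]'
python3 -m jog '[0,0,0,0.001,0,0,0, 0,0,0,0,0,0,0]'
python3 -m jog '[0,0,0,0.001,0,0,0, 0,0,0,0,0,0,0]') | grep -E "pos|force"
```

```text
tool_pos: [0.5068, 0.1383, 0.2088]
contact_force: [0.4, -1.1, -4.7]
tool_pos: [0.5069, 0.1383, 0.2068]
contact_force: [0.6, -0.2, -4.7]
tool_pos: [0.5069, 0.1383, 0.2048]
contact_force: [0.0, -0.1, -4.2]
tool_pos: [0.507, 0.1383, 0.204]
contact_force: [-0.1, -1.4, -4.3]
tool_pos: [0.507, 0.1383, 0.203]
contact_force: [0.0, 0.3, -5.0]
tool_pos: [0.5069, 0.1383, 0.202]
contact_force: [-0.6, 0.6, -4.9]
tool_pos: [0.5069, 0.1383, 0.201]
contact_force: [-0.5, -0.4, -4.1]
```

Nothing touched down to the tallest tops (TCP z 0.201), so both small lumps are flush. Now I'll return the tamper.

```bash
(python3 -m jog '[0,0,0,-0.03,0,0,0, 0,0,0,-0.05,0,0,0, 0,0,0,-0.02,0,0,0, 0,0,0,0,0,0,0]'
python3 -m jog '[0,-0.01,-0.03,0,0,0,0, 0,-0.016,-0.05,0,0,0,0, 0,-0.016,-0.05,0,0,0,0, 0,-0.016,-0.05,0,0,0,0, 0,-0.016,-0.05,0,0,0,0, 0,-0.016,-0.05,0,0,0,0, 0,0,-0.03,0,0,0,0, 0,0,0,0,0,0,-5, 0,0,0,0,0,0,-5.2, 0,0,0,0,0,0,0]') | grep -E "^t:|pos|force"
python3 - <<'E'
from h import *
go([.508,-.2085,.17],87)
E
```

```text
t: 28.15
tool_pos: [0.508, 0.1384, 0.3028]
contact_force: [0.4, 0.2, -5.7]
t: 29.4
tool_pos: [0.5173, -0.1839, 0.298]
contact_force: [0.4, 0.1, -5.5]
pos [ 0.5173 -0.1839  0.298 ] yaw 85.92 tilt 0.27 F [ 0.4  0.1 -5.5] t 29.4
shift now [ 0.0069 -0.0254  0.128 ] turn z -1.08
```

```bash
(python3 -m jog '[0,0.007,-0.023,0,0,0,-1, 0,0,0,0.03,0,0,0, 0,0,0,0.04,0,0,0, 0,0,0,0.04,0,0,0, 0,0,0,0.03,0,0,0, 0,0,0,0.02,0,0,0, 0,0,0,0,0,0,0]'
python3 -m jog '[0,0,0,0.006,0,0,0, 0,0,0,0.002,0,0,0, 0,0,0,0,0,0,0]') | grep -E "^t:|pos|force"
python3 - <<'E'
from h import *
go([.508,-.2065,.123],87)
E
```

```text
t: 30.28
tool_pos: [0.508, -0.2058, 0.1385]
contact_force: [-0.3, 0.7, -4.2]
t: 30.65
tool_pos: [0.51, -0.2069, 0.1338]
contact_force: [0.3, -0.4, -3.8]
pos [ 0.51   -0.2069  0.1338] yaw 86.99 tilt 0.06 F [ 0.3 -0.4 -3.8] t 30.65
shift now [0.002  0.0003 0.0108] turn z -0.01
```

```bash
(python3 -m jog '[0,0,0,0,0,0,0, 0,0,0,0.003,0,0,0, 0,0,0,0,0,0,0]'
python3 -m jog '[0,0,0,0.002,0,0,0, 0,0,0,0,0,0,0]'
python3 -m jog '[0,0,0,0.002,0,0,0, 0,0,0,0,0,0,0]'
python3 -m jog '[0,0,0,0.001,0,0,0, 0,0,0,0,0,0,0]'
python3 -m jog '[0,0,0,0.001,0,0,0, 0,0,0,0,0,0,0]') | grep -E "^t:|pos|force"
```

```text
t: 31.02
tool_pos: [0.5094, -0.2066, 0.1297]
contact_force: [-0.5, -0.3, -4.3]
t: 31.28
tool_pos: [0.5094, -0.2066, 0.1278]
contact_force: [0.3, 0.7, -4.7]
t: 31.52
tool_pos: [0.5095, -0.2067, 0.1259]
contact_force: [-0.5, 0.4, -4.8]
t: 31.78
tool_pos: [0.5096, -0.2067, 0.125]
contact_force: [-0.2, 0.2, -6.1]
t: 32.02
tool_pos: [0.5096, -0.2067, 0.124]
contact_force: [0.4, -0.4, -4.6]
```

```bash
(python3 -m jog '[0,0,0,0.001,0,0,0, 0,0,0,0,0,0,0]'
python3 -m jog '[0,0,0,0.0007,0,0,0, 0,0,0,0,0,0,0]'
python3 -m jog '[0,0,0,0.0007,0,0,0, 0,0,0,0,0,0,0]') | grep -E "^t:|pos|force"
```

```text
t: 32.28
tool_pos: [0.5097, -0.2068, 0.1232]
contact_force: [-0.8, -0.6, -4.2]
t: 32.52
tool_pos: [0.5099, -0.2069, 0.1231]
contact_force: [-0.9, -0.3, -0.1]
t: 32.78
tool_pos: [0.5102, -0.2072, 0.1231]
contact_force: [-3.2, -0.5, 4.1]
```

```bash
(python3 -m jog '[0,0,0,-0.001,0,0,0, 0,0,0,0,0,0,0, 0.45,0,0,0,0,0,0, 0.6,0,0,0,0,0,0, 0.8,0,0,0,0,0,0, 1,0,0,0,0,0,0, 1,0,0,0,0,0,0, 1,0,0,0,0,0,0]'
python3 -m jog '[1,0,0,-0.01,0,0,0, 1,0,0,-0.04,0,0,0, 1,0,0,-0.05,0,0,0, 1,0,0,-0.05,0,0,0, 1,0,0,-0.03,0,0,0, 1,0,0,0,0,0,0, 1,0,0,0,0,0,0]') | grep -vE "rot"
python3 - <<'E'
from h import *
go([.5,-.2,.3],87)
p=shot("wrist");cv2.imwrite("pics/w7.png",p["image"])
E
```

```text
t: 33.78
tool_pos: [0.5097, -0.2068, 0.1227]
contact_force: [-0.1, 0.2, 0.1]
opening: 0.0853
t: 34.65
tool_pos: [0.5093, -0.2065, 0.3016]
contact_force: [-0.5, -0.2, -0.3]
opening: 0.0857
pos [ 0.5093 -0.2065  0.3016] yaw 87.0 tilt 0.09 F [-0.5 -0.2 -0.3] t 34.65
shift now [0.0096 0.006  0.0016] turn z -0.0
```

View pics/w7.png

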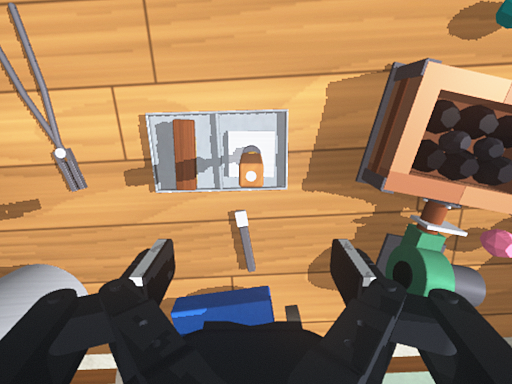

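The tamper stands upright in its bay, foot flat at (250,155) and top at (251,175). The gripper is clear, and the brush, chisel and tongs look unmoved. I'll hand in.

```bash
python3 -c "
from station import ctrl
print(ctrl.finish_job())"
```

```text
the job is handed in; nothing more can be done
None
```

I packed the coal and stood the tamper back in its bay. I handed the job in at about 35 s of the 64 s allowed; the system gives no verdict.

- **Pressing:** I took the tamper by its grip and pressed the two small lumps straight down one after the other. I then held about 20 N for 1.25 s on the second (readings 15 to 16 N, plus about 5 N of tamper weight).
- **Levelness:** A parallax estimate suggested the first small lump might have been nudged up again, and it did not settle the question. I lowered the foot over both small lumps and felt no contact down to 82 mm above the bench. That is the height of the tallest big lump, so both are flush. I did not press hard a second time.
- **Resistance:** Both small lumps sank at only about 2 to 3 N in the readings I took between steps, less than the 5 to 12 N given. The picture afterwards shows both sitting between the spread big lumps.
- **Tamper:** It was set down with about 9 N, eased off and released. The last picture shows it upright on the tray floor, the gripper clear, and the brush, chisel and tongs where they were. The hammer and tin were out of view and not re-checked, but I never went near them after lifting off at the start.

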